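# Find the sleeve that fits the leaning gauge pin

## Robot

A 6-joint arm with a two-finger parallel gripper is mounted at the origin on the work surface. World frame = base frame: x ahead of the robot, y to its left, z up, the work surface at z = 0. Lengths are in m, angles in rad, forces in N, time in s.
With the tool pointing down it reaches from about 0.425 to 0.95 m from the base axis. Payload 3.5 kg.
Tool frame: the origin (TCP) lies midway between the tips of the shut fingers; the grasp point (between the pads) lies 19 mm behind it (ctrl.pinch_z is the distance from the TCP to the grasp point, in m); z points along the fingers, y is the line along which they close (so a half turn about z gives the same grasp; the last joint's range is limited). The gripper opens to 85 mm and grips with 20 to 120 N. Pads are 22 mm wide; open, the fingers measure 114 mm over their backs; the gripper's body (76 mm by 85 mm) begins 54 mm behind the grasp point. The pads swing forward as they close: fully open they stand 13 mm farther back than shut.
Start: joints at [1.131, 0.286, 1.577, -0, 1.279, -0.15], TCP at [0.193, 0.647, 0.231] pointing down, gripper open.
Joint ranges: [-2.77, 2.77], [-0.9, 2.22], [0.21, 2.48], [-1.53, 4.67], [0.24, 2.81], [-2.84, 2.84]. Speed limits (rad/s): [2.79, 2.79, 3.14, 3.14, 3.14, 3.14].

## Interface

Orientations are given as a unit quaternion [x, y, z, w].
In Python, from plant import get_state, viewer, sign_off, ctrl gives the robot as it stands. The module is installed in compiled form; this text tells all that it offers.
- The arm moves only by the shell command python3 -m handwheel 'ROWS' [FORCE]. ROWS is JSON, a list that holds one entry, the list of rows, each a list of 5 numbers: the finger opening in m, from 0 to 0.0854, then the shift along the tool's x, y, z in m, then the turn about the tool's z in degrees. In form: [[[claw, x, y, z, spin], ...]]. A call has 1 to 12 rows; each row shifts and turns the commanded pose from where the row before left it, along the tool's axes as they then stand; what a row does not reach is not made up. A row lasts 1/12 s, in which the tool goes at most 41.7 mm and 7.16 degrees, less where a joint would pass 70% of its speed; a pose out of reach is approached as far as the arm can. A call is refused whole if a number of a shift passes 0.0417 or a number of a turn 7.16, either way. A call with a gripper value outside its range is refused whole. The fingers move at their own pace and stop on an object; FORCE is the grip in N (left out, the last holds). Time passes only in rows, so rows that do not move let the fingers close. It gives the time, the measured TCP pose, the force, the opening and the grip force at its end, in the units of the state.
- get_state(): the state, without advancing time (a new reading comes with each control period).
- viewer.read_camera(name): name is "side" or "top"; returns the picture (420x560x3 uint8, blue, green, red); there is no depth.
- viewer.camera_params(name): a dict with "fov_y" (degrees; the focal length in pixels is half the picture's height over the tangent of half this angle, whatever the lens; pixels are square), "cx", "cy" (the principal point, pixels), "xyz" and "attitude" of the camera in the world. Camera axes: x right, y up, looking along -z (the intrinsics and any distortion apply to the point x, -y, -z); pixel columns grow to the right and rows downward; lengths in m; the calibration is good to about 2 mm. A picture is of the moment at which its call begins. camera_params takes no time and is no camera call.
- sign_off(): hands the job in; it is judged then, once.
Trained networks look in the newest picture that a camera, given by its name, has taken for a name from the list of things; names that differ only in an ending like _2 or _b are one class to them, and where a whole thing is asked for, a point or a joint stands for the part that bears it (a point fixed in the world has none). Each returns a list of dicts, best first, with "confidence" (0 to 1); they miss things now and then, are a little off and sometimes report something else, mostly with a low value. They report only what shows in the picture. A call takes as long as a camera call. They do not tell look-alikes from the thing itself.
- viewer.look_for(camera, name): "extent" ([left, top, width, height] as shares, 0 to 1, of the picture: columns of its width, rows of its height, round what is visible of it).
- viewer.outline_of(camera, name): "mask" (420x560 bool, what is visible of it) and "extent" ([left, top, width, height] as shares, 0 to 1, of the picture: columns of its width, rows of its height, round what is visible of it).
- viewer.pinpoint(camera, name): "xy" ([column, row] as shares, 0 to 1, of the picture: columns of its width, rows of its height: a listed point, or the origin of a listed thing).
The state is a dict: "time": time; "qpos": joint angles; "dq": joint speeds; "joint_efforts": joint torques, N m; "eef_pos": TCP position; "tcp_rot": TCP orientation; "contact_force": force on the tool from outside, world axes, zero at the start; "wrist_torque": the same for the moment, N m; "opening": opening from 0.0 (shut) to 1.0 (fully open); "finger_force": force on a finger pad.
Only numpy, scipy, OpenCV 4.12 (cv2) and the standard library are available. Lean on these libraries where they do the work, as an engineer would, in place of code of your own. Each camera call takes 0.05 s, during which the arm holds its last target. There are 200 camera calls.

## Task

Only one of the three capped aluminium sleeves is bored right, and they look alike: find it by sliding them, open end first and without forcing, down the gauge pin that leans out of the small green vice, where a bad one stops well short of the collar. Leave the good sleeve on the pin, fully home against the collar, and put the two bad ones in the empty slatted basket beside the vice. Set the sleeves down rather than dropping them, and leave the other things on the bench where they are.

Things in the scene. Friction and masses are not known exactly. Their poses are not given: they have to be found in the camera images.
- sleeve_a: Capped aluminium sleeve: plain cylinder 54 mm in diameter, 90 mm tall, flat cap on top, open at the bottom; bore 39 mm in diameter, 80 mm deep if sound. All three look alike; a faulty one has a narrower step hidden 20 to 40 mm up its bore. Stands on the bench, open end down. Origin: centre of the open end; z along its axis to the cap.
- sleeve_b: Capped aluminium sleeve: plain cylinder 54 mm in diameter, 90 mm tall, flat cap on top, open at the bottom; bore 39 mm in diameter, 80 mm deep if sound. All three look alike; a faulty one has a narrower step hidden 20 to 40 mm up its bore. Stands on the bench, open end down. Origin: centre of the open end; z along its axis to the cap.
- sleeve_c: Capped aluminium sleeve: plain cylinder 54 mm in diameter, 90 mm tall, flat cap on top, open at the bottom; bore 39 mm in diameter, 80 mm deep if sound. All three look alike; a faulty one has a narrower step hidden 20 to 40 mm up its bore. Stands on the bench, open end down. Origin: centre of the open end; z along its axis to the cap.
- pin: Fixed steel gauge pin, 36 mm in diameter, 70 mm long, the last 12 mm tapering to 22 mm. Leans 25 degrees from vertical, roughly towards the robot. Origin: centre of the upper face of its collar (60 mm in diameter), 98 mm above the bench; z along the pin to its tip. Fully home, a sleeve's mouth is at z = 0 here; a faulty one stops with its mouth 20 to 45 mm up.
- vice: Green toolmaker's vice that holds the pin, fixed, base 130 x 170 mm, jaws 80 mm high, a screw end 92 mm out on its +y side. Origin: centre of its underside; the pin leans to its -x.
- basket: Open blue plastic basket with slatted sides, to the left or right of the vice, fixed, 210 x 230 mm (x, y) and 65 mm high outside, walls and floor 5 mm, empty. Origin: centre of its underside.
- plate: Bystander, fixed: grey surface plate 210 x 210 x 50 mm on the vice's other side. Origin: centre of its underside.
- vblock: Bystander: steel V-block 60 x 50 x 39 mm on the surface plate. Origin: centre of its underside.
- squeeze: Bystander: white squeeze bottle, 56 mm in diameter, 160 mm tall, beyond the vice. Origin: centre of its underside.
- stone: Bystander: dark honing stone 90 x 34 x 24 mm, flat on the bench. Origin: centre of its underside.
- brush: Bystander: brush 200 mm long lying on the bench, near the robot.
Not all that is in view belongs to the job. Leave any blue or pink look-alike of the vice alone.

How it is judged:
By the outcome, as a careful person would: the job done as asked, in the order asked, and still so for the second after the job is handed in, with the robot touching nothing.
It also fails if it takes over 72 s, if anything falls off the work surface, if the arm or the gripper's body presses on something with over 40 N, if the wrist force passes 120 N, or if a joint passes its speed limit or range.

## Working session

There is one attempt and no reset: what is moved stays moved. The work goes in short steps, Python scripts to look and compute and a shell command to move; the robot and the scene stay as the last step left them, time stands still between calls to the robot, and variables do not carry over. Pictures are saved under pics/ and viewed, at most 10 in all, crops included, and the job is handed in when it is done.

```bash
mkdir -p pics; ls
python3 - <<'E'
from plant import get_state, viewer, ctrl
import cv2
print(get_state()); print(ctrl.pinch_z)
ims=[]
for c in("side","top"):
    im=viewer.read_camera(c); print(c,viewer.camera_params(c)); cv2.imwrite(f'pics/{c}0.png',im)
    for n in ["sleeve_a","pin","vice","basket","plate","vblock","squeeze","stone","brush"]:
        print(n,[(round(d['confidence'],2),[round(float(v)*s) for v,s in zip(d['extent'],(560,420,560,420))]) for d in viewer.look_for(c,n)])
E
```

```text
pics
{'time': 0.0, 'qpos': array([ 1.13097961e+00,  2.87227973e-01,  1.57821285e+00,  3.64745140e-06,
        1.27859275e+00, -1.50035352e-01]), 'dq': array([-0.00115475,  0.00050353, -0.00088554, -0.00019291, -0.00013437,
        0.00026798]), 'joint_efforts': array([-1.38479179e-03, -4.05996680e+01, -2.92617148e+01, -2.39208084e-04,
        5.99635154e-03,  5.45631252e-06]), 'eef_pos': array([0.19258103, 0.64624459, 0.22988623]), 'tcp_rot': array([ 1.44384672e-01,  9.89520883e-01, -1.16725396e-03, -3.56419296e-04]), 'contact_force': array([0.46775974, 0.21683025, 0.62436927]), 'wrist_torque': array([ 0.01514999, -0.02579921,  0.00834322]), 'finger_force': 0.0, 'opening': 1.0047476229486931}
0.0187
side {'fov_y': 48.29940424113704, 'cx': 277.47029460863797, 'cy': 204.86237643614604, 'xyz': array([ 0.00320616, -0.63658456,  0.93040938]), 'attitude': array([ 0.34294107, -0.11630544, -0.28635884,  0.88705303])}
sleeve_a [(0.83, [254, 200, 22, 39]), (0.77, [233, 158, 20, 38]), (0.68, [303, 224, 28, 44])]
pin [(0.81, [317, 151, 23, 30]), (0.6, [251, 328, 38, 37])]
vice [(0.94, [234, 319,
[... 334 characters left out ...]
109, 'cy': 204.21258931610376, 'xyz': array([ 0.17829195, -0.00899781,  1.39890478]), 'attitude': array([ 0.07474682, -0.07375081, -0.69065441,  0.71552094])}
sleeve_a [(0.89, [275, 209, 20, 19]), (0.64, [319, 188, 19, 27]), (0.62, [215, 185, 24, 23])]
pin [(0.75, [153, 281, 21, 28]), (0.62, [381, 270, 16, 25]), (0.59, [270, 137, 25, 19])]
vice [(0.8, [253, 134, 58, 41]), (0.78, [133, 270, 69, 47])]
basket [(0.67, [360, 152, 89, 80])]
plate [(0.65, [126, 156, 71, 75])]
vblock [(0.77, [136, 174, 24, 30]), (0.16, [360, 156, 88, 74])]
squeeze [(0.85, [222, 104, 24, 31]), (0.51, [310, 228, 11, 28])]
stone [(0.52, [306, 226, 15, 32])]
brush [(0.92, [180, 227, 59, 27]), (0.16, [216, 188, 22, 20])]
```

View pics/side0.png

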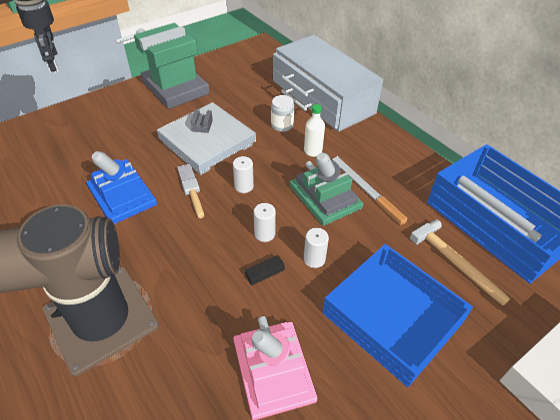

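View pics/top0.png

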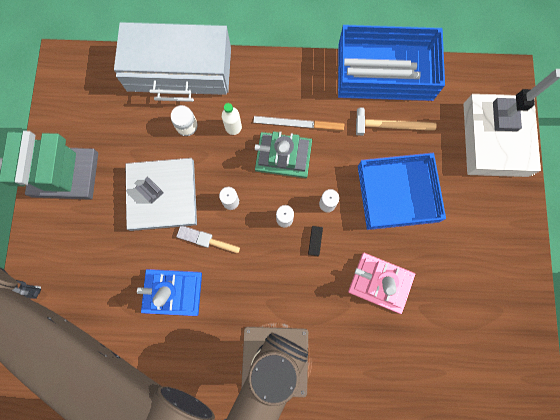

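Top view: the green vice with its pin is at (283,152), the blue one at (170,292) and the pink one at (383,283). The sleeves are at (229,198), (285,215) and (329,200), and the empty basket is at (401,190); the full blue basket at (390,62) is another look-alike. In the side view the green vice is at (328,185), the sleeves at (243,175), (264,222) and (316,247), and the basket at (398,315). Candidates for the pin are green (283,145), blue (160,295) and pink (390,283). I choose green, as described.

```bash
cat > h.py <<'E'
import numpy as np, cv2
from scipy.spatial.transform import Rotation as Rot
from scipy.optimize import least_squares, minimize
from plant import viewer, get_state
def cam(c):
    p=viewer.camera_params(c); return Rot.from_quat(p['attitude']).as_matrix(),p['xyz'],210/np.tan(np.radians(p['fov_y'])/2),p['cx'],p['cy']
C={c:cam(c) for c in("side","top")}
def proj(c,P):
    R,t,f,cx,cy=C[c]; q=(np.atleast_2d(P)-t)@R; return np.c_[cx-f*q[:,0]/q[:,2],cy+f*q[:,1]/q[:,2]]
def tri(uvs):  # {cam:(u,v)} -> point, residuals px
    g=lambda X:np.concatenate([proj(c,X)[0]-uv for c,uv in uvs.items()])
    s=least_squares(g,[.5,0,.05]); return s.x,s.fun
a=np.linspace(0,2*np.pi,40,endpoint=False)
def frust(o,R,prof):  # profile [(z,r)]
    return np.vstack([o+(np.c_[r*np.cos(a),r*np.sin(a),0*a+z])@R.T for z,r in prof])
def hullmask(c,P,s=4):
    m=np.zeros((420*s,560*s),np.uint8); cv2.fillConvexPoly(m,cv2.convexHull(((proj(c,P)+.5)*s).astype(np.int32)),1); return cv2.resize(m.astype(np.float32),(560,420),interpolation=cv2.INTER_AREA)
E
python3 - <<'E'
from h import *
import pickle
D={}
rows=[]
for c in C:
    im=viewer.read_camera(c)
    for n in["sleeve_a","pin","vice","basket","squeeze"]:
        D[c,n]=viewer.outline_of(c,n)
        if n!="squeeze":
            D[c,n,'p']=viewer.pinpoint(c,n)
            print(c,n,[(round(d['confidence'],2),np.round(np.array(d['xy'])*[560,420],1).tolist()) for d in D[c,n,'p']])
        print('   mask',[(round(d['confidence'],2),d['mask'].sum(),np.round(np.argwhere(d['mask']).mean(0)[::-1],1).tolist()) for d in D[c,n]])
    D[c]=im
    o=(im.copy())
    for n in("pin","sleeve_a"):
        for d in D[c,n]:
            cs,_=cv2.findContours(d['mask'].astype(np.uint8),0,1); 
    u,v=(328,175) if c=="side" else (283,150)
    cr=cv2.resize(im[v-40:v+40,u-40:u+40],(400,400),interpolation=cv2.INTER_CUBIC)
    for d in D[c,"pin"]:
        m=cv2.resize(d['mask'][v-40:v+40,u-40:u+40].astype(np.uint8),(400,400),interpolation=0)
        cs,_=cv2.findContours(m,0,1); cv2.drawContours(cr,cs,-1,(0,0,255),1)
    rows.append(cr)
cv2.imwrite('pics/crop1.png',np.hstack(rows)); pickle.dump(D,open('D.pkl','wb'))
E
```

```text
side sleeve_a [(0.94, [313.2, 256.3]), (0.74, [263.8, 228.6]), (0.56, [240.5, 188.8])]
   mask [(0.94, np.int64(885), [315.9, 246.7]), (0.7, np.int64(674), [243.1, 173.9]), (0.64, np.int64(768), [264.4, 221.4])]
side pin [(0.92, [112.8, 167.1]), (0.88, [273.2, 349.1]), (0.71, [331.2, 169.0])]
   mask [(0.95, np.int64(677), [108.3, 164.9]), (0.91, np.int64(1007), [271.0, 346.3]), (0.7, np.int64(3410), [206.4, 138.2]), (0.57, np.int64(503), [326.9, 167.8])]
side vice [(0.93, [275.4, 372.5]), (0.64, [326.0, 197.7]), (0.59, [121.0, 193.7]), (0.25, [244.4, 184.5])]
   mask [(0.96, np.int64(5541), [273.4, 369.3]), (0.67, np.int64(2958), [118.4, 187.8]), (0.57, np.int64(2959), [326.1, 189.7])]
side basket [(0.88, [391.8, 316.8])]
   mask [(0.55, np.int64(11412), [396.1, 312.1]), (0.41, np.int64(671), [264.7, 269.0])]
   mask [(0.73, np.int64(806), [314.0, 132.0])]
top sleeve_a [(0.81, [284.3, 219.2]), (0.65, [228.9, 198.8]), (0.61, [311.5, 241.3]), (0.52, [325.1, 202.8])]
   mask [(0.85, np.int64(337), [284.3, 216.4]), (0.75, np.int64(342), [328.4, 200.8]), (0.52, np.int64(341), [228.8, 197.9])]
top pin [(0.83, [278.9, 147.8]), (0.75, [387.6, 280.3]), (0.56, [167.9, 290.6])]
   mask [(0.7, np.int64(280), [283.7, 145.8]), (0.62, np.int64(420), [163.1, 293.6]), (0.6, np.int64(421), [388.2, 282.0])]
top vice [(0.95, [280.4, 156.5]), (0.81, [171.8, 292.4]), (0.62, [379.7, 283.9])]
   mask [(0.82, np.int64(2459), [381.8, 283.2]), (0.66, np.int64(2528), [170.6, 292.4]), (0.6, np.int64(2173), [283.2, 154.6])]
top basket [(0.66, [398.8, 195.5]), (0.15, [161.4, 197.2])]
   mask [(0.94, np.int64(5474), [400.7, 191.4])]
   mask [(0.81, np.int64(445), [230.9, 119.5])]
```

View pics/crop1.png

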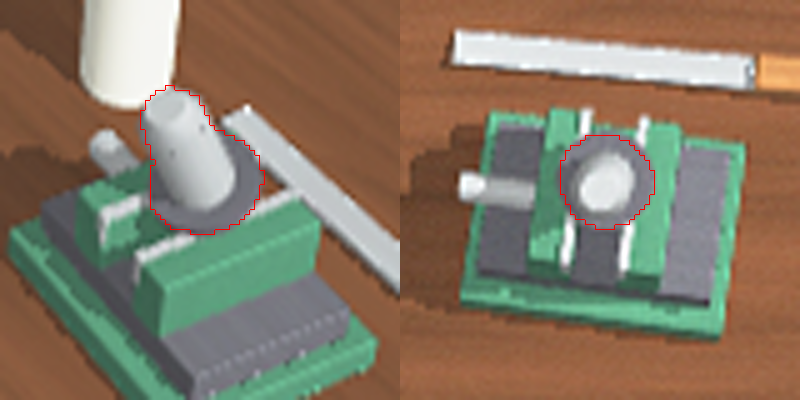

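The crop shows the green vice's pin. In the side view the tip is near (322,156) and the collar near (330,172); in the top view it is near (284,146). The network mask covers pin plus collar. Next I fit the models in both views.

```bash
cat > fit.py <<'E'
from h import *
import pickle
D=pickle.load(open('D.pkl','rb'))
def best(c,n,uv): return min(D[c,n],key=lambda d:np.hypot(*(np.argwhere(d['mask']).mean(0)[::-1]-uv)))['mask'].astype(np.float32)
def iou(a,b): return np.minimum(a,b).sum()/np.maximum(a,b).sum()
def fit(f,x0,st):
    x=np.array(x0,float)
    for _ in range(3):
        S=np.vstack([x]+[x+np.eye(len(x))[i]*st[i] for i in range(len(x))])
        r=minimize(f,x,method='Nelder-Mead',options=dict(initial_simplex=S,maxiter=250,xatol=1e-4,fatol=1e-5)); x=r.x
    return r
if __name__=="__main__":
    S=[((243,174),(229,198)),((264,221),(284,216)),((316,247),(328,201))]
    for us,ut in S:
        ms={'side':best('side','sleeve_a',us),'top':best('top','sleeve_a',ut)}
        p,_=tri({'side':us,'top':ut})
        f=lambda x:-sum(iou(ms[c],hullmask(c,frust(x[:3],np.eye(3),[(0,.027),(.09,.027)]))) for c in ms)
        r=fit(f,[p[0],p[1],0],[.01,.01,.01]); print('sleeve',us,r.x.round(4),-r.fun/2)
    ms={'side':best('side','pin',(327,168)),'top':best('top','pin',(284,146))}
    p,_=tri({'side':(331,170),'top':(281,147)})
    def pin(x):
        R=Rot.from_euler('zy',[x[3],-np.radians(25)]).as_matrix()
        return frust(x[:3],R,[(0,.018),(.058,.018),(.07,.011)]),frust(x[:3],R,[(0,.03),(-x[4],.03)])
    def f(x):
        A,B=pin(x); return -sum(iou(ms[c],np.maximum(hullmask(c,A),hullmask(c,B))) for c in ms)+10*max(0,-x[4])
    for y0 in(-.4,0,.4):
        r=fit(f,[p[0],p[1],.098,y0,.01],[.01,.01,.01,.2,.005]); print('pin',r.x.round(4),-r.fun/2, 'tip',(r.x[:3]+.07*Rot.from_euler('zy',[r.x[3],-np.radians(25)]).as_matrix()[:,2]).round(4))
    # vice base & basket: top mask rectangle fits
    m=best('top','vice',(283,154)); 
    s=get_state(); print(Rot.from_quat(s['tcp_rot']).as_matrix().round(3),s['time'])
    for n,uv,us,w,h,z in(('basket',(400,191),(396,312),.105,.115,.065),):
        ms={'side':best('side',n,us),'top':best('top',n,uv)}
        bx=lambda x:np.array([[x[0]+np.cos(x[3])*i*w-np.sin(x[3])*j*h,x[1]+np.sin(x[3])*i*w+np.cos(x[3])*j*h,x[2]+k] for i in(-1,1) for j in(-1,1) for k in(0,z)])
        p,_=tri({'side':us,'top':uv})
        r=fit(lambda x:-sum(iou(ms[c],hullmask(c,bx(x))) for c in ms),[p[0],p[1],0,0],[.02,.02,.01,.1]); print(n,r.x.round(4),-r.fun/2)
E
python3 fit.py
```

```text
sleeve (243, 174) [0.4776 0.158  0.0012] 0.9134595394134521
sleeve (264, 221) [ 0.4268 -0.0147  0.001 ] 0.9352046251296997
sleeve (316, 247) [ 0.4817 -0.1487 -0.0012] 0.943846583366394
pin [ 0.6358 -0.0047  0.0991  0.0096  0.0053] 0.8996222019195557 tip [ 0.6062 -0.0047  0.1626]
pin [ 0.6354 -0.0048  0.0992  0.4246  0.0053] 0.8990709781646729 tip [ 0.6059 -0.0048  0.1626]
pin [ 0.6364 -0.0042  0.0981  0.7028  0.0041] 0.900533139705658 tip [ 0.6068 -0.0042  0.1615]
[[-0.958  0.286 -0.   ]
 [ 0.286  0.958  0.   ]
 [ 0.     0.    -1.   ]] 2.0
basket [ 5.230e-01 -3.737e-01  2.000e-04  1.392e-01] 0.9759982824325562
```

```bash
sed -i "s/'zy'/'ZY'/g" fit.py; python3 fit.py | grep pin
python3 - <<'E'
from fit import *
# vice base yaw: base plate green colour fit in top+side (rectangle 130x170 on bench, height 20)
ms={'side':best('side','vice',(326,190)),'top':best('top','vice',(283,154))}
def f(x):
    o=0
    for c in ms:
        R=Rot.from_euler('z',x[2]).as_matrix(); T=np.array([x[0],x[1],0])
        box=lambda hx,hy,z0,z1:np.array([[i*hx,j*hy,k] for i in(-1,1) for j in(-1,1) for k in(z0,z1)])@R.T+T
        m=hullmask(c,box(.065,.085,0,x[3]))
        o+=iou(np.maximum(m,ms[c]),m)  # fraction of base covering
        o+=-0.0
    return -o
cont=cv2.inRange(cv2.cvtColor(D['top'],cv2.COLOR_BGR2HSV),(65,60,30),(90,255,255))[120:185,240:325]
pts=np.argwhere(cont)[:,::-1]+[240,120]
# back-project green hull to z=0.01
def back(c,uv,z):
    R,t,F,cx,cy=C[c]; d=np.c_[(uv[:,0]-cx)/F,-(uv[:,1]-cy)/F,-np.ones(len(uv))]@R.T; return t+d*((z-t[2])/d[:,2])[:,None]
W=back('top',pts.astype(float),.012)[:,:2].astype(np.float32)
print(cv2.minAreaRect(cv2.convexHull(W)))
r=fit(f,[.65,0,0.1,.02],[.02,.02,.1,.005]); print(r.x.round(4),-r.fun/2)
E
```

```text
pin [ 0.6361 -0.0047  0.0986 -0.0707  0.0046] 0.9041366577148438 tip [ 0.6066 -0.0026  0.162 ]
pin [ 0.6388 -0.0049  0.0928 -0.3108  0.0008] 0.9114092588424683 tip [0.6107 0.0041 0.1563]
pin [ 6.390e-01 -4.400e-03  9.290e-02 -2.478e-01  5.000e-04] 0.9119335412979126 tip [0.6104 0.0029 0.1563]
((0.6432269811630249, -0.005173124372959137), (0.17016169428825378, 0.13975180685520172), 84.06803131103516)
[ 0.6305 -0.0044 -0.0443  0.0949] 1.0
```

Run:
```python
from fit import *
ms={}
for c,uv in(('side',(327,168)),('top',(284,146))):
    g=cv2.GaussianBlur(cv2.cvtColor(D[c],cv2.COLOR_BGR2GRAY),(3,3),0).astype(np.float32); m=best(c,'pin',uv)>0
    m=cv2.dilate(m.astype(np.uint8),np.ones((3,3)))
    t,_=cv2.threshold(g[m>0].astype(np.uint8).reshape(-1,1),0,255,cv2.THRESH_OTSU)
    b=((g>t)&(m>0)).astype(np.uint8); n,l,st,ce=cv2.connectedComponentsWithStats(b); k=1+np.argmax(st[1:,4]); ms[c]=(l==k).astype(np.float32); print(c,t,st[k],ce[k])
def A(x,z=.098):
    R=Rot.from_euler('ZY',[x[2],-np.radians(25)]).as_matrix(); return frust(np.array([x[0],x[1],z if len(x)<4 else x[3]]),R,[(0,.018),(.058,.018),(.07,.011)])
for x0 in([.636,-.005,-.1],[.636,-.005,.2],[.636,-.005,-.1,.098]):
    r=fit(lambda x:-sum(iou(ms[c],hullmask(c,A(x))) for c in ms),x0,[.005,.005,.15,.005][:len(x0)]); print(r.x.round(4),-r.fun/2)
out=[]
for c,(u,v) in(('side',(328,175)),('top',(283,150))):
    q=np.zeros((80,80,3),np.uint8); cr=D[c][v-40:v+40,u-40:u+40].copy()
    cr=cv2.resize(cr,(400,400),interpolation=cv2.INTER_CUBIC)
    for m,col in((ms[c],(0,0,255)),(hullmask(c,A(r.x[:3])),(255,0,0))):
        mm=cv2.resize(m[v-40:v+40,u-40:u+40],(400,400))>.5
        cs,_=cv2.findContours(mm.astype(np.uint8),0,1); cv2.drawContours(cr,cs,-1,col,1)
    out.append(cr)
cv2.imwrite('pics/crop2.png',np.hstack(out))
```

```text
side 158.0 [315 151  20  26 256] [325.546875   163.01953125]
top 171.0 [279 141  11  11  95] [284.06315789 146.22105263]
[ 0.6392 -0.0051 -0.0923] 0.668235182762146
[ 0.6398 -0.0051 -0.0932] 0.6662061810493469
[ 0.6349 -0.0067 -0.0476  0.1043] 0.6803646087646484
```

View pics/crop2.png

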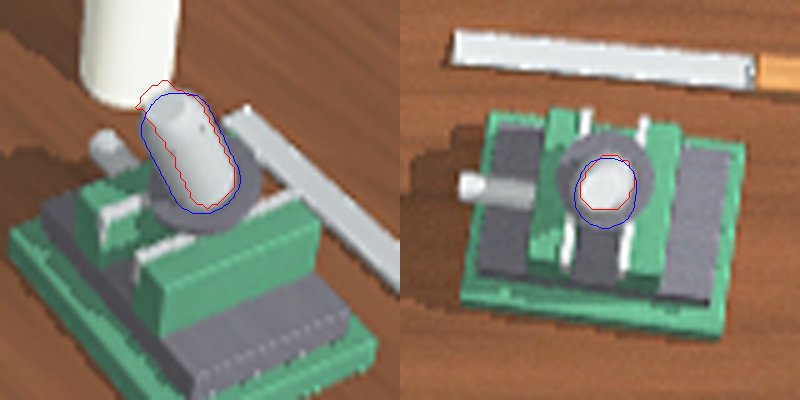

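```bash
cat > to.py <<'E'
import sys; from h import *
def to(*t):
    s=get_state(); R=Rot.from_quat(s['tcp_rot']).as_matrix(); print('t',round(s['time'],2),'tcp',s['eef_pos'].round(4),'tool-delta mm',((np.array(t)-s['eef_pos'])@R*1e3).round(1),'F',s['contact_force'].round(1),'op',round(s['opening'],3),'ff',round(s['finger_force'],1),'yaw_y',np.degrees(np.arctan2(R[1,1],R[0,1])).round(1))
if __name__=="__main__": to(*map(float,sys.argv[1:4]))
E
python3 -m handwheel '[[[0.0854,0,0,0,-5.7],[0.0854,0,0,0,-5.7],[0.0854,-0.0219,-0.0307,0,0],[0.0854,-0.0219,-0.0307,0,0],[0.0854,-0.0219,-0.0307,0,0],[0.0854,-0.0219,-0.0307,0,0],[0.0854,-0.0219,-0.0307,0,0],[0.0854,-0.0219,-0.0307,0,0],[0.0854,-0.0219,-0.0307,0,0],[0.0854,-0.0219,-0.0307,0,0],[0.0854,-0.0219,-0.0307,0,0],[0.0854,-0.0219,-0.0307,0,0]]]' 25
python3 to.py .4776 .158 .042
```

```text
time: 3.0
eef_pos: [0.3837, 0.3197, 0.2317]
tcp_rot: [0.045, 0.999, 0.0, 0.0]
contact_force: [0.1, 1.3, -0.0]
opening: 1.002
finger_force: 0.0
t 3.0 tcp [0.3837 0.3197 0.2317] tool-delta mm [-108.  -152.6  189.7] F [ 0.1  1.3 -0. ] op 1.002 ff 0.0 yaw_y 84.8
```

```bash
python3 -m handwheel '[[[0.0854,-0.0216,-0.0305,0,0],[0.0854,-0.0216,-0.0305,0.01,0],[0.0854,-0.0216,-0.0305,0.02,0],[0.0854,-0.0216,-0.0305,0.03,0],[0.0854,-0.0216,-0.0305,0.03,0],[0.0854,0,0,0,0],[0.0854,0,0,0,0]]]'
python3 to.py .4776 .158 .042
python3 - <<'E'
from h import *
m=[]
for c in C:
    im=viewer.read_camera(c); p=get_state()['eef_pos']; u,v=proj(c,[.4776,.158,.09])[0].astype(int)
    v=max(v,60); cr=cv2.resize(im[v-60:v+60,u-60:u+60],(400,400),interpolation=cv2.INTER_CUBIC); m.append(cr)
cv2.imwrite('pics/c3.png',np.hstack(m))
E
```

```text
time: 3.58
eef_pos: [0.4711, 0.167, 0.1478]
tcp_rot: [0.047, 0.999, -0.0, -0.002]
contact_force: [-0.1, -0.5, 0.2]
opening: 0.999
finger_force: 0.0
t 3.58 tcp [0.4711 0.167  0.1478] tool-delta mm [ -7.7  -8.3 105.8] F [-0.1 -0.5  0.2] op 0.999 ff 0.0 yaw_y 84.6
```

View pics/c3.png

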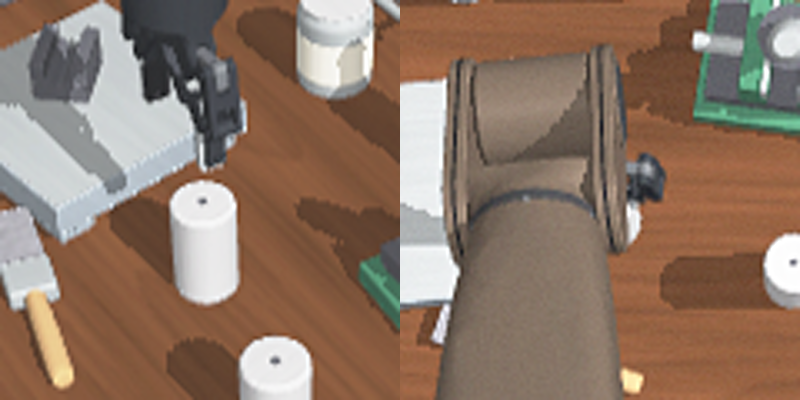

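The crops show the open gripper just behind and above sleeve 1, which stands upright at side-crop (205,245). The fingers clear the plate corner at (240,130). I correct xy, descend and grip.

```bash
python3 -m handwheel '[[[0.0854,-0.0077,-0.0083,0,0],[0.0854,0,0,0.03,0],[0.0854,0,0,0.03,0],[0.0854,0,0,0.03,0],[0.0854,0,0,0.0158,0],[0.0854,0,0,0,0],[0.05,0,0,0,0],[0.05,0,0,0,0],[0.05,0,0,0,0],[0.05,0,0,0,0],[0.05,0,0,0,0]]]' 25
python3 to.py .4776 .158 .042
```

```text
time: 4.6
eef_pos: [0.4805, 0.16, 0.0463]
tcp_rot: [0.045, 0.999, 0.0, 0.002]
contact_force: [-1.2, -1.2, 6.2]
opening: 0.637
finger_force: 26.6
t 4.6 tcp [0.4805 0.16   0.0463] tool-delta mm [ 2.8 -2.3  4.3] F [-1.2 -1.2  6.2] op 0.637 ff 26.6 yaw_y 84.8
```

Gripped: the opening is 54.4 mm and the pads read 27 N. I lift and carry it to above the pin tip.

```bash
python3 -m handwheel '[[[0.05,0,0,-0.02,0],[0.05,0,0,-0.035,0],[0.05,0,0,-0.04,0],[0.05,0,0,-0.04,0],[0.05,0,0,-0.04,0],[0.05,-0.0242,-0.0252,-0.02,0],[0.05,-0.0242,-0.0252,0,0],[0.05,-0.0242,-0.0252,0,0],[0.05,-0.0242,-0.0252,0,0],[0.05,-0.0242,-0.0252,0,0],[0.05,-0.0242,-0.0252,0,0],[0.05,0,0,0,0]]]' 25
python3 to.py .6115 -.0027 .2195;python3 - <<'E'
from h import *
m=[]
for c in C:
    im=viewer.read_camera(c); u,v=proj(c,[.61,0,.19])[0].astype(int)
    v=max(v,60); cr=cv2.resize(im[v-60:v+60,u-60:u+60],(400,400),interpolation=cv2.INTER_CUBIC); m.append(cr)
cv2.imwrite('pics/c4.png',np.hstack(m))
E
python3 to.py .6115 -.0027 .2195
```

```text
time: 5.6
eef_pos: [0.6119, -0.0092, 0.2381]
tcp_rot: [0.048, 0.999, -0.001, 0.001]
contact_force: [-0.4, -0.2, -3.0]
opening: 0.631
finger_force: 28.0
t 5.6 tcp [ 0.6119 -0.0092  0.2381] tool-delta mm [ 1.1  6.5 18.6] F [-0.4 -0.2 -3. ] op 0.631 ff 28.0 yaw_y 84.5
t 5.7 tcp [ 0.6093 -0.0051  0.2378] tool-delta mm [-2.   2.6 18.3] F [-0.4 -0.2 -1.6] op 0.633 ff 28.0 yaw_y 84.7
```

View pics/c4.png

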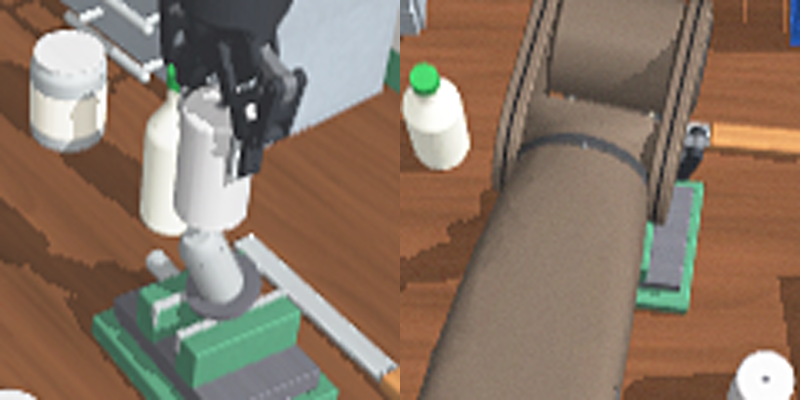

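The side crop shows the sleeve held upright, its mouth at about (215,220) just above the pin tip at (208,240). The top view is hidden by the arm. I lower it slowly over the tip.

```bash
python3 -m handwheel '[[[0.05,-0.0015,0.002,0,0],[0.05,0,0,0.01,0],[0.05,0,0,0.01,0],[0.05,0,0,0,0],[0.05,0,0,0,0]]]' 25
python3 to.py .6115 -.0027 .2017
python3 -m handwheel '[[[0.05,0,0,0.006,0],[0.05,0,0,0.005,0],[0.05,0,0,0.005,0],[0.05,0,0,0,0]]]' 25
python3 to.py .6115 -.0027 .2017
```

```text
time: 6.12
eef_pos: [0.6097, -0.0013, 0.2168]
tcp_rot: [0.045, 0.999, 0.0, -0.002]
contact_force: [-0.3, -0.1, -2.7]
opening: 0.639
finger_force: 28.0
t 6.12 tcp [ 0.6097 -0.0013  0.2168] tool-delta mm [-1.9 -1.2 15.1] F [-0.3 -0.1 -2.7] op 0.639 ff 28.0 yaw_y 84.9
time: 6.45
eef_pos: [0.6119, -0.0021, 0.2021]
tcp_rot: [0.046, 0.999, 0.0, 0.001]
contact_force: [2.9, 0.9, -3.0]
opening: 0.634
finger_force: 28.0
t 6.45 tcp [ 0.6119 -0.0021  0.2021] tool-delta mm [ 0.3 -0.7  0.4] F [ 2.9  0.9 -3. ] op 0.634 ff 28.0 yaw_y 84.8
```

```bash
python3 -m handwheel '[[[0.05,0.003,0,0.0003,0],[0.05,0.003,0,0.0005,0],[0.05,0.003,0,0.0005,0],[0.05,0.003,0,0.001,0],[0.05,0.003,0,0.001,0],[0.05,0,0,0,0]]]' 25
python3 to.py .6119 -.0021 .2021
python3 -m handwheel '[[[0.05,0.003,0,0.001,0],[0.05,0.003,0,0.001,0],[0.05,0.003,0,0.0015,0],[0.05,0.003,0,0.0015,0],[0.05,0.002,0,0.001,0],[0.05,0,0,0,0]]]' 25
python3 to.py .6119 -.0021 .2021
python3 - <<'E'
from h import *
im=viewer.read_camera('side'); u,v=proj('side',[.61,0,.17])[0].astype(int)
cv2.imwrite('pics/c5.png',cv2.resize(im[v-40:v+40,u-40:u+40],(480,480),interpolation=cv2.INTER_CUBIC))
E
```

```text
time: 6.95
eef_pos: [0.5958, -0.0011, 0.2001]
tcp_rot: [0.045, 0.999, -0.0, 0.0]
contact_force: [2.8, -0.3, 1.3]
opening: 0.636
finger_force: 28.0
t 6.95 tcp [ 0.5958 -0.0011  0.2001] tool-delta mm [-16.1   0.5  -2. ] F [ 2.8 -0.3  1.3] op 0.636 ff 28.0 yaw_y 84.8
time: 7.45
eef_pos: [0.5815, 0.0005, 0.193]
tcp_rot: [0.045, 0.999, 0.0, -0.001]
contact_force: [3.9, -0.4, -0.0]
opening: 0.635
finger_force: 27.9
t 7.45 tcp [5.815e-01 5.000e-04 1.930e-01] tool-delta mm [-30.5   0.1  -9.1] F [ 3.9 -0.4 -0. ] op 0.635 ff 27.9 yaw_y 84.8
```

View pics/c5.png

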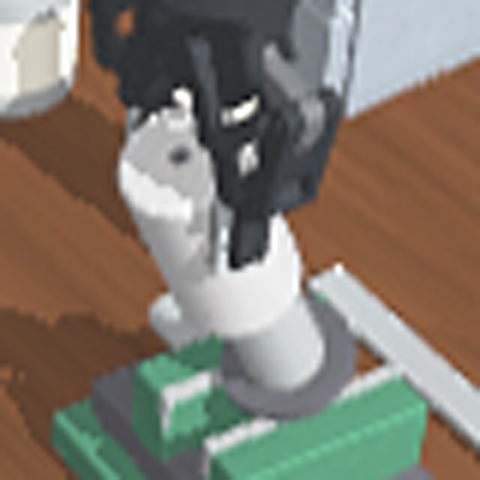

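The side crop shows the sleeve tilted in line with the pin, its mouth at (250,310) on the taper and the collar clear below it. I now slide it down along the pin axis, watching the force.

```bash
python3 -m handwheel '[[[0.05,-0.0013,0,0.0027,0],[0.05,-0.0013,0,0.0027,0],[0.05,-0.0013,0,0.0027,0],[0.05,-0.0013,0,0.0027,0],[0.05,0,0,0,0]]]' 20
python3 -m handwheel '[[[0.05,-0.0013,0,0.0027,0],[0.05,-0.0013,0,0.0027,0],[0.05,0,0,0,0]]]' 20
```

```text
time: 7.92
eef_pos: [0.5877, 0.0002, 0.1818]
tcp_rot: [0.045, 0.999, 0.0, 0.0]
contact_force: [4.1, 1.9, -0.4]
opening: 0.633
finger_force: 27.8
time: 8.17
eef_pos: [0.5901, -0.0001, 0.1765]
tcp_rot: [0.045, 0.999, 0.0, -0.0]
contact_force: [4.4, 2.2, 0.4]
opening: 0.631
finger_force: 27.8
```

```bash
python3 -m handwheel '[[[0.05,-0.0013,0,0.0027,0],[0.05,-0.0013,0,0.0027,0],[0.05,0,0,0,0]]]' 20 | egrep 'pos|contact'
python3 -m handwheel '[[[0.05,-0.0013,0,0.0027,0],[0.05,-0.0013,0,0.0027,0],[0.05,0,0,0,0]]]' 20| egrep 'pos|contact'
```

```text
eef_pos: [0.5927, -0.0004, 0.1712]
contact_force: [5.3, 2.4, -0.1]
eef_pos: [0.5953, -0.0007, 0.1658]
contact_force: [5.2, 2.6, 0.0]
```

```bash
python3 -m handwheel '[[[0.05,-0.0018,0,0.0027,0],[0.05,-0.0018,0,0.0027,0],[0.05,0,0,0,0]]]' 20 | egrep 'pos|contact'
python3 -m handwheel '[[[0.05,-0.0013,0,0.0027,0],[0.05,-0.0013,0,0.0027,0],[0.05,0,0,0,0]]]' 20| egrep 'pos|contact'
```

```text
eef_pos: [0.5985, -0.0009, 0.1603]
contact_force: [2.3, 3.0, 1.3]
eef_pos: [0.5999, -0.0007, 0.1592]
contact_force: [-10.1, 6.3, 16.9]
```

The sleeve came to an abrupt stop with about 20 N along the axis, at a mouth height of roughly 26 mm. That is a hidden step, so sleeve 1 is bad. I withdraw along the pin, un-tilt it on the tip the way it was tilted, then lift.

```bash
python3 -m handwheel '[[[0.05,0.0021,0,-0.0045,0],[0.05,0.0042,0,-0.009,0],[0.05,0.0042,0,-0.009,0],[0.05,0.0042,0,-0.009,0],[0.05,0,0,0,0]]]' 25
python3 to.py .5815 .0005 .193
python3 -m handwheel '[[[0.05,-0.003,0,-0.0015,0],[0.05,-0.003,0,-0.0015,0],[0.05,-0.003,0,-0.001,0],[0.05,-0.003,0,-0.001,0],[0.05,-0.003,0,-0.001,0],[0.05,-0.003,0,-0.0005,0],[0.05,-0.003,0,-0.0005,0],[0.05,-0.003,0,0,0],[0.05,-0.003,0,0,0],[0.05,-0.003,0,0,0],[0.05,0,0,0,0]]]' 25
python3 to.py .6119 -.0021 .2021
```

```text
time: 9.58
eef_pos: [0.5861, -0.0001, 0.1874]
tcp_rot: [0.045, 0.999, -0.0, -0.0]
contact_force: [1.6, 2.3, 0.3]
opening: 0.632
finger_force: 27.9
t 9.58 tcp [ 5.861e-01 -1.000e-04  1.874e-01] tool-delta mm [ 4.6  0.2 -5.6] F [1.6 2.3 0.3] op 0.632 ff 27.9 yaw_y 84.8
time: 10.5
eef_pos: [0.6125, -0.0022, 0.1898]
tcp_rot: [0.045, 0.999, 0.001, -0.008]
contact_force: [-6.9, 3.7, -3.6]
opening: 0.637
finger_force: 27.3
t 10.5 tcp [ 0.6125 -0.0022  0.1898] tool-delta mm [  0.8   0.  -12.3] F [-6.9  3.7 -3.6] op 0.637 ff 27.3 yaw_y 84.8
```

```bash
python3 -m handwheel '[[[0.05,0,0,-0.004,0],[0.05,-0.002,0,-0.004,0],[0.05,-0.002,0,-0.002,0],[0.05,-0.002,0,-0.002,0],[0.05,0,0,0,0]]]' 25 | egrep 'pos|contact'
python3 -m handwheel '[[[0.05,0,0,-0.01,0],[0.05,0,0,-0.02,0],[0.05,0,0,-0.03,0],[0.05,0,0,0,0],[0.05,0,0,0,0]]]' 25
python3 - <<'E'
from h import *
im=viewer.read_camera('side'); u,v=proj('side',[.61,0,.2])[0].astype(int)
cv2.imwrite('pics/c6.png',cv2.resize(im[v-40:v+40,u-40:u+40],(480,480),interpolation=cv2.INTER_CUBIC))
E
python3 to.py .5676 -.3677 .25
```

```text
eef_pos: [0.6202, -0.0037, 0.2031]
contact_force: [-6.1, 1.1, -4.6]
time: 11.33
eef_pos: [0.625, -0.0043, 0.2702]
tcp_rot: [0.046, 0.999, -0.001, 0.005]
contact_force: [-0.1, -1.1, -3.1]
opening: 0.633
finger_force: 28.8
t 11.38 tcp [ 0.6236 -0.004   0.2675] tool-delta mm [  22.7 -367.3   17.8] F [ 0.9 -0.1 -2.2] op 0.635 ff 28.8 yaw_y 84.8
```

View pics/c6.png

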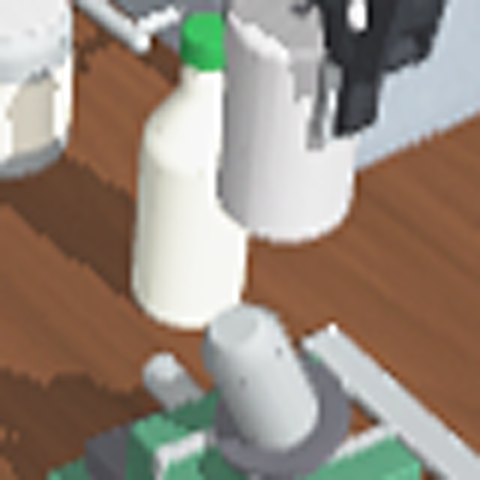

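The side crop shows the sleeve hanging upright again, mouth at (290,225), clear of the pin tip at (235,320). I carry it to the basket.

```bash
python3 -m handwheel '[[[0.05,0.0023,-0.0367,0,0],[0.05,0.0023,-0.0367,0,0],[0.05,0.0023,-0.0367,0,0],[0.05,0.0023,-0.0367,0,0],[0.05,0.0023,-0.0367,0,0],[0.05,0.0023,-0.0367,0,0],[0.05,0.0023,-0.0367,0,0],[0.05,0.0023,-0.0367,0,0],[0.05,0.0023,-0.0367,0,0],[0.05,0.0023,-0.0367,0,0],[0.05,0,0,0.02,0],[0.05,0,0,0.03,0]]]' 25 | egrep 'pos|contact'
python3 -m handwheel '[[[0.05,0,0,0.02,0],[0.05,0,0,0,0],[0.05,0,0,0,0]]]' 25 | egrep 'pos|contact'
python3 - <<'E'
from h import *
from to import to
import pickle
to(.5676,-.3677,.051)
for c in C:
    viewer.read_camera(c)
    for n in("sleeve_a","basket"):
        print(c,n,[(round(d['confidence'],2),np.round(np.array(d['extent'])*[560,420,560,420]).tolist()) for d in viewer.look_for(c,n)])
# expected box of the held sleeve
p=get_state()['eef_pos']; P=frust(p-[0,0,.046],np.eye(3),[(0,.027),(.09,.027)])
for c in C: q=proj(c,P); print(c,q.min(0).round(1),np.ptp(q,0).round(1))
E
```

```text
eef_pos: [0.5667, -0.371, 0.2179]
contact_force: [0.9, -0.4, -3.2]
eef_pos: [0.565, -0.3659, 0.1925]
contact_force: [0.1, -0.3, -1.7]
t 12.63 tcp [ 0.565  -0.3659  0.1925] tool-delta mm [ -3.5  -2.1 141.5] F [ 0.1 -0.3 -1.7] op 0.636 ff 28.8 yaw_y 84.8
side sleeve_a [(0.91, [306.0, 225.0, 24.0, 41.0]), (0.61, [405.0, 232.0, 30.0, 49.0]), (0.57, [255.0, 202.0, 22.0, 41.0])]
side basket [(0.83, [323.0, 242.0, 149.0, 142.0])]
top sleeve_a [(0.59, [321.0, 190.0, 17.0, 23.0]), (0.57, [275.0, 204.0, 21.0, 25.0]), (0.28, [254.0, 133.0, 58.0, 42.0])]
top basket [(0.81, [362.0, 161.0, 83.0, 68.0])]
side [407.4 226.3] [39.5 50. ]
top [398.4 148. ] [28.7 28.1]
```

```bash
python3 -m handwheel '[[[0.05,-0.001,-0.001,0.03,0],[0.05,0,0,0.03,0],[0.05,0,0,0.03,0],[0.05,0,0,0.025,0],[0.05,0,0,0.005,0],[0.05,0,0,0,0]]]' 25 | egrep 'pos|contact'
python3 -m handwheel '[[[0.05,0,0,0.004,0],[0.05,0,0,0.004,0],[0.05,0,0,0,0]]]' 25 | egrep 'pos|contact'
python3 -m handwheel '[[[0.05,0,0,0.003,0],[0.05,0,0,0,0]]]' 25 | egrep 'pos|contact'
```

```text
eef_pos: [0.5662, -0.3668, 0.0741]
contact_force: [0.7, 0.9, -2.0]
eef_pos: [0.5681, -0.3686, 0.0699]
contact_force: [0.4, 0.3, -2.5]
eef_pos: [0.5675, -0.3681, 0.0658]
contact_force: [-1.4, -0.1, -2.6]
```

```bash
python3 -m handwheel '[[[0.05,0,0,0.004,0],[0.05,0,0,0.003,0],[0.05,0,0,0,0]]]' 25 | egrep 'pos|contact'
python3 -m handwheel '[[[0.05,0,0,0.003,0],[0.05,0,0,0.001,0],[0.05,0,0,0,0]]]' 25 | egrep 'pos|contact'
python3 -m handwheel '[[[0.05,0,0,0.002,0],[0.05,0,0,0,0]]]' 25 | egrep 'pos|contact'
```

```text
eef_pos: [0.5668, -0.3674, 0.0571]
contact_force: [0.2, 0.2, -2.1]
eef_pos: [0.567, -0.3676, 0.0535]
contact_force: [0.1, -0.3, -3.3]
eef_pos: [0.5677, -0.368, 0.0528]
contact_force: [-0.6, 1.0, -0.1]
```

```bash
python3 -m handwheel '[[[0.05,0,0,0.0015,0],[0.05,0,0,0,0],[0.0854,0,0,0,0],[0.0854,0,0,0,0],[0.0854,0,0,0,0],[0.0854,0,0,-0.02,0],[0.0854,0,0,-0.03,0],[0.0854,0,0,-0.04,0]]]' 25 
python3 -m handwheel '[[[0.0854,0.0176,0.0351,0,0],[0.0854,0.0176,0.0351,0,0],[0.0854,0.0176,0.0351,0,0],[0.0854,0.0176,0.0351,0,0],[0.0854,0.0176,0.0351,0,0],[0.0854,0.0176,0.0351,0,0],[0.0854,0,0,0,0],[0.0854,0,0,0,0]]]' 25 | egrep 'pos|contact'
python3 - <<'E'
from to import *
to(.4805,-.1487,.046)
for c in C:
    viewer.read_camera(c)
    print(c,[(round(d['confidence'],2),np.round(np.array(d['extent'])*[560,420,560,420]).tolist()) for d in viewer.look_for(c,"sleeve_a")])
P=frust(np.array([.5655,-.3675,.005]),np.eye(3),[(0,.027),(.09,.027)])
for c in C: q=proj(c,P); print(c,q.min(0).round(1),np.ptp(q,0).round(1))
E
```

```text
time: 15.18
eef_pos: [0.5651, -0.3662, 0.1371]
tcp_rot: [0.045, 0.999, 0.003, -0.003]
contact_force: [0.2, 0.2, -0.9]
opening: 0.997
finger_force: 0.0
eef_pos: [0.4804, -0.1468, 0.1403]
contact_force: [-0.2, -0.8, 0.3]
t 15.85 tcp [ 0.4804 -0.1468  0.1403] tool-delta mm [-0.3 -1.8 94.3] F [-0.2 -0.8  0.3] op 0.997 ff 0.0 yaw_y 84.9
side [(0.94, [253.0, 203.0, 25.0, 40.0]), (0.73, [394.0, 271.0, 32.0, 45.0]), (0.63, [304.0, 226.0, 26.0, 38.0])]
top [(0.68, [275.0, 207.0, 16.0, 17.0]), (0.65, [386.0, 166.0, 25.0, 20.0])]
side [393.  270.7] [34.2 43.5]
top [386.6 164.7] [24.8 24.4]
```

Sleeve 1 stands upright in the basket: both boxes match the prediction to about 2 px. Next is sleeve 3.

```bash
python3 -m handwheel '[[[0.0854,0,-0.0015,0.03,0],[0.0854,0,0,0.03,0],[0.0854,0,0,0.025,0],[0.0854,0,0,0.01,0],[0.0854,0,0,0,0],[0.0854,0,0,0,0],[0.05,0,0,0,0],[0.05,0,0,0,0],[0.05,0,0,0,0],[0.05,0,0,0,0],[0.05,0,0,0,0]]]' 25
python3 to.py .6119 -.0021 .2021
```

```text
time: 16.97
eef_pos: [0.4824, -0.1504, 0.0475]
tcp_rot: [0.045, 0.999, -0.001, 0.002]
contact_force: [-1.3, 1.1, 6.5]
opening: 0.623
finger_force: 26.2
t 16.97 tcp [ 0.4824 -0.1504  0.0475] tool-delta mm [-116.   159.3 -154.4] F [-1.3  1.1  6.5] op 0.623 ff 26.2 yaw_y 84.8
```

```bash
python3 -m handwheel '[[[0.05,0,0,-0.02,0],[0.05,0,0,-0.035,0],[0.05,0,0,-0.04,0],[0.05,0,0,-0.04,0],[0.05,0,0,-0.04,0],[0.05,-0.0193,0.0265,-0.02,0],[0.05,-0.0193,0.0265,0,0],[0.05,-0.0193,0.0265,0,0],[0.05,-0.0193,0.0265,0,0],[0.05,-0.0193,0.0265,0,0],[0.05,-0.0193,0.0265,0,0],[0.05,0,0,0,0]]]' 25 | egrep 'contact'
python3 -m handwheel '[[[0.05,0,0,0,0],[0.05,0,0,0,0]]]' 25 | egrep 'contact'
python3 to.py .6119 -.0021 .2035
```

```text
contact_force: [-1.4, -0.5, -2.5]
contact_force: [-0.1, -1.0, -3.2]
t 18.13 tcp [ 0.61   -0.0021  0.2394] tool-delta mm [-2.   0.2 35.9] F [-0.1 -1.  -3.2] op 0.618 ff 28.5 yaw_y 84.8
```

```bash
python3 -m handwheel '[[[0.05,-0.0015,0,0.01,0],[0.05,0,0,0.01,0],[0.05,0,0,0.005,0],[0.05,0,0,0.005,0],[0.05,0,0,0,0]]]' 25 | egrep 'pos|contact'
python3 -m handwheel '[[[0.05,0,0,0.003,0],[0.05,0,0,0.003,0],[0.05,0,0,0,0],[0.05,0,0,0,0]]]' 25 | egrep 'pos|contact'
python3 to.py .6119 -.0021 .2035
```

```text
eef_pos: [0.611, -0.0027, 0.2083]
contact_force: [-0.1, -0.2, -2.9]
eef_pos: [0.6123, -0.0023, 0.2046]
contact_force: [0.3, -0.0, -2.7]
t 18.88 tcp [ 0.6123 -0.0023  0.2046] tool-delta mm [0.4 0.1 1.1] F [ 0.3 -0.  -2.7] op 0.619 ff 28.5 yaw_y 84.8
```

```bash
python3 -m handwheel '[[[0.05,0,0,0.002,0],[0.05,0.003,0,0.0003,0],[0.05,0.003,0,0.0005,0],[0.05,0.003,0,0.0005,0],[0.05,0.003,0,0.001,0],[0.05,0.003,0,0.001,0],[0.05,0,0,0,0]]]' 25| egrep 'pos|contact'
python3 -m handwheel '[[[0.05,0.003,0,0.001,0],[0.05,0.003,0,0.001,0],[0.05,0.003,0,0.0015,0],[0.05,0.003,0,0.0015,0],[0.05,0.002,0,0.001,0],[0.05,0,0,0,0]]]' 25| egrep 'pos|contact'
python3 - <<'E'
from to import *
to(.5815,.0005,.193)
im=viewer.read_camera('side'); cv2.imwrite('pics/s3.png',im)
print([(round(d['confidence'],2),np.round(np.array(d['extent'])*[560,420,560,420]).tolist()) for d in viewer.look_for('side',"sleeve_a")])
R=Rot.from_euler('ZY',[-.09,-np.radians(25)]).as_matrix(); G=get_state()['eef_pos']+[0,0,.0225]
for th in (25,12,0):
    R=Rot.from_euler('ZY',[-.09,-np.radians(th)]).as_matrix()
    q=proj('side',frust(G-.0695*R[:,2],R,[(0,.027),(.09,.027)])); print(th,q.min(0).round(1),np.ptp(q,0).round(1))
E
```

```text
eef_pos: [0.5972, -0.0009, 0.1998]
contact_force: [2.4, -1.3, -1.7]
eef_pos: [0.5827, 0.0006, 0.1931]
contact_force: [3.0, -0.0, -1.3]
t 19.97 tcp [0.5827 0.0006 0.1931] tool-delta mm [ 1.2 -0.2  0.1] F [ 3.  -0.  -1.3] op 0.608 ff 26.8 yaw_y 84.8
[(0.91, [393.0, 274.0, 33.0, 40.0]), (0.65, [254.0, 200.0, 25.0, 41.0]), (0.57, [316.0, 157.0, 23.0, 27.0])]
25 [300.8 127.5] [32.3 39.6]
12 [301.9 127.6] [26.3 42.1]
0 [301.5 127.9] [25.  43.4]
```

Run:
```python
import cv2
im=cv2.imread('pics/s3.png'); cv2.imwrite('pics/c7.png',cv2.resize(im[110:210,270:370],(600,600),interpolation=cv2.INTER_CUBIC))
```

```text
(no output)
```

View pics/c7.png

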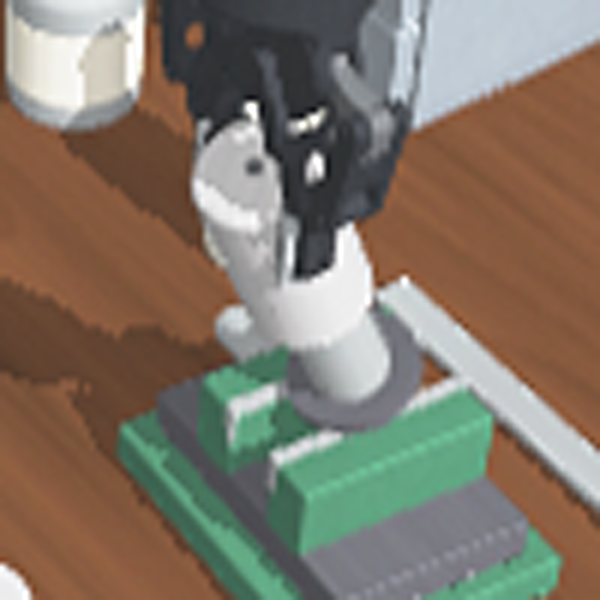

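The side crop shows sleeve 3 tilted in line with the pin, mouth at (320,330), collar clear below. I slide it down.

```bash
python3 -m handwheel '[[[0.05,-0.0013,0,0.0027,0],[0.05,-0.0013,0,0.0027,0],[0.05,-0.0013,0,0.0027,0],[0.05,-0.0013,0,0.0027,0],[0.05,0,0,0,0]]]' 20| egrep 'pos|contact'
python3 -m handwheel '[[[0.05,-0.0013,0,0.0027,0],[0.05,-0.0013,0,0.0027,0],[0.05,0,0,0,0]]]' 20| egrep 'pos|contact|open'
```

```text
eef_pos: [0.5887, -0.0001, 0.1816]
contact_force: [2.8, 0.5, -2.9]
eef_pos: [0.5911, -0.0003, 0.1763]
contact_force: [2.0, 0.8, -2.7]
opening: 0.612
```

```bash
python3 -m handwheel '[[[0.05,-0.0013,0,0.0027,0],[0.05,-0.0013,0,0.0027,0],[0.05,0,0,0,0]]]' 20| egrep 'pos|contact'
```

```text
eef_pos: [0.5937, -0.0006, 0.1709]
contact_force: [2.9, 0.0, -2.8]
```

```bash
python3 -m handwheel '[[[0.05,-0.0013,0,0.0027,0],[0.05,-0.0013,0,0.0027,0],[0.05,0,0,0,0]]]' 20| egrep 'pos|contact'
```

```text
eef_pos: [0.5963, -0.0008, 0.1655]
contact_force: [2.4, 0.6, -3.6]
```

```bash
python3 -m handwheel '[[[0.05,-0.0013,0,0.0027,0],[0.05,-0.0013,0,0.0027,0],[0.05,0,0,0,0]]]' 20| egrep 'pos|contact'
```

```text
eef_pos: [0.5989, -0.001, 0.1601]
contact_force: [1.8, 1.6, -4.0]
```

```bash
python3 -m handwheel '[[[0.05,-0.0013,0,0.0027,0],[0.05,0,0,0,0]]]' 20| egrep 'pos|contact'
```

```text
eef_pos: [0.6001, -0.0011, 0.1576]
contact_force: [0.5, 1.6, -4.0]
```

```bash
python3 -m handwheel '[[[0.05,-0.0013,0,0.0027,0],[0.05,0,0,0,0]]]' 20| egrep 'pos|contact'
```

```text
eef_pos: [0.6013, -0.0012, 0.1548]
contact_force: [0.5, 2.1, -2.6]
```

```bash
python3 -m handwheel '[[[0.05,-0.0013,0,0.0027,0],[0.05,-0.0013,0,0.0027,0],[0.05,0,0,0,0]]]' 20| egrep 'pos|contact'
```

```text
eef_pos: [0.6038, -0.0013, 0.1493]
contact_force: [-1.8, 2.3, -3.6]
```

```bash
python3 -m handwheel '[[[0.05,-0.0013,0,0.0027,0],[0.05,0,0,0,0]]]' 20| egrep 'pos|contact'
```

```text
eef_pos: [0.605, -0.0014, 0.1468]
contact_force: [-2.7, 3.9, -2.9]
```

Past the faulty range with no resistance, so sleeve 3 is the good one. I go on to the collar.

```bash
python3 -m handwheel '[[[0.05,-0.0007,0.0005,0.0027,0],[0.05,0,0,0,0]]]' 20| egrep 'pos|contact'
```

```text
eef_pos: [0.6061, -0.0013, 0.1442]
contact_force: [-1.8, 2.4, -3.1]
```

```bash
python3 -m handwheel '[[[0.05,-0.001,0.0003,0.0025,0],[0.05,0,0,0,0]]]' 20| egrep 'pos|contact'
```

```text
eef_pos: [0.6072, -0.0013, 0.1418]
contact_force: [-1.3, 1.7, -2.7]
```

```bash
python3 -m handwheel '[[[0.05,-0.0007,0,0.0015,0],[0.05,0,0,0,0]]]' 20| egrep 'pos|contact'
```

```text
eef_pos: [0.6075, -0.0012, 0.1409]
contact_force: [-5.2, 1.3, 0.6]
```

```bash
python3 -m handwheel '[[[0.05,-0.0004,0,0.0009,0],[0.05,0,0,0,0]]]' 20| egrep 'pos|contact'
python3 -m handwheel '[[[0.05,-0.0002,0,0.0005,0],[0.05,0,0,0,0]]]' 20| egrep 'time|pos|contact'
```

```text
eef_pos: [0.6075, -0.0013, 0.1409]
contact_force: [-9.7, 2.2, 5.1]
time: 23.07
eef_pos: [0.6076, -0.0013, 0.1409]
contact_force: [-10.6, 2.1, 6.8]
```

It stops firmly at the predicted home height (TCP z 0.141) with low force. I relax the side load, release, lift clear and check the fit in the cameras.

```bash
python3 -m handwheel '[[[0.05,0.001,0,-0.001,0],[0.0854,0,0,0,0],[0.0854,0,0,0,0],[0.0854,0,0,0,0],[0.0854,0,0,-0.01,0],[0.0854,0,0,-0.03,0],[0.0854,0,0,-0.04,0],[0.0854,0,0,-0.03,0],[0.0854,0.035,-0.0058,0,0],[0.0854,0.035,-0.0058,0,0],[0.0854,0.035,-0.0058,0,0],[0.0854,0.035,-0.0058,0,0]]]' 25| egrep 'pos|contact|open'
python3 -m handwheel '[[[0.0854,0.033,-0.0058,0,0],[0.0854,0,0,0.03,0],[0.0854,0,0,0.03,0],[0.0854,0,0,0,0],[0.0854,0,0,0,0]]]' 25| egrep 'pos|contact'
python3 - <<'E'
from to import *
from fit import fit,iou
to(.431,-.0147,.046)
im=viewer.read_camera('side'); cv2.imwrite('pics/s4.png',im)
for d in viewer.outline_of('side','sleeve_a'):
    m=d['mask'].astype(np.float32); ce=np.argwhere(m).mean(0)[::-1]; print(round(d['confidence'],2),ce.round(1),np.round(np.array(d['extent'])*[560,420,560,420]).tolist())
    if abs(ce[0]-322)<25 and abs(ce[1]-155)<35:
        R=Rot.from_euler('ZY',[-.09,-np.radians(25)]).as_matrix()
        for s in range(-9,31,3): print(s,round(float(iou(m,hullmask('side',frust(np.array([.637,-.005,.098])+R[:,2]*s/1e3,R,[(0,.027),(.09,.027)])))),3),end='; ')
E
```

```text
eef_pos: [0.4651, -0.0117, 0.2515]
contact_force: [0.5, -0.2, 0.4]
opening: 0.997
eef_pos: [0.432, -0.0142, 0.1901]
contact_force: [-0.6, -0.4, -0.0]
t 24.48 tcp [ 0.432  -0.0142  0.1901] tool-delta mm [  0.6  -0.6 144.1] F [-0.6 -0.4 -0. ] op 1.001 ff 0.0 yaw_y 84.8
0.97 [264.3 221.2] [254.0, 199.0, 24.0, 40.0]
0.73 [409.5 292.2] [390.0, 273.0, 40.0, 43.0]
0.72 [322.8 160.9] [310.0, 140.0, 30.0, 37.0]
-9 0.803; -6 0.827; -3 0.852; 0 0.867; 3 0.871; 6 0.859; 9 0.835; 12 0.807; 15 0.776; 18 0.743; 21 0.714; 24 0.684; 27 0.657; 30 0.629;
```

The mask fit peaks at 0–3 mm from home, so the good sleeve is seated. Sleeve 2 is bad by elimination and goes in the basket.

```bash
python3 -m handwheel '[[[0.0854,0,0,0.035,0],[0.0854,0,0,0.035,0],[0.0854,0,0,0.035,0],[0.0854,0,0,0.025,0],[0.0854,0,0,0.0145,0],[0.0854,0,0,0,0],[0.05,0,0,0,0],[0.05,0,0,0,0],[0.05,0,0,0,0],[0.05,0,0,0,0],[0.05,0,0,0,0]]]' 25
python3 to.py .478 -.380 .2
python3 -m handwheel '[[[0.05,0,0,-0.02,0],[0.05,0,0,-0.03,0],[0.05,0,0,-0.035,0],[0.05,0,0,-0.035,0],[0.05,0,0,-0.035,0],[0.05,0,0,0,0],[0.05,0,0,0,0]]]' 25
python3 to.py .478 -.380 .2
```

```text
time: 25.5
eef_pos: [0.4349, -0.0147, 0.0483]
tcp_rot: [0.045, 0.999, -0.0, 0.003]
contact_force: [-0.2, 1.2, 5.5]
opening: 0.63
finger_force: 26.6
t 25.5 tcp [ 0.4349 -0.0147  0.0483] tool-delta mm [ -76.9 -360.  -151.1] F [-0.2  1.2  5.5] op 0.63 ff 26.6 yaw_y 84.8
time: 26.08
eef_pos: [0.4339, -0.0146, 0.2036]
tcp_rot: [0.045, 0.999, -0.001, 0.003]
contact_force: [0.1, 0.3, -3.4]
opening: 0.632
finger_force: 27.8
t 26.08 tcp [ 0.4339 -0.0146  0.2036] tool-delta mm [ -77.  -359.9    4.6] F [ 0.1  0.3 -3.4] op 0.632 ff 27.8 yaw_y 84.8
```

```bash
python3 -m handwheel '[[[0.05,-0.0077,-0.036,0,0],[0.05,-0.0077,-0.036,0,0],[0.05,-0.0077,-0.036,0,0],[0.05,-0.0077,-0.036,0,0],[0.05,-0.0077,-0.036,0,0],[0.05,-0.0077,-0.036,0,0],[0.05,-0.0077,-0.036,0,0],[0.05,-0.0077,-0.036,0,0],[0.05,-0.0077,-0.036,0,0],[0.05,-0.0077,-0.036,0,0],[0.05,0,0,0,0],[0.05,0,0,0,0]]]' 25 | egrep 'pos|contact'
python3 -m handwheel '[[[0.05,0,0,0,0]]]' 25 | egrep 'time'
python3 to.py .478 -.380 .0533
```

```text
eef_pos: [0.4752, -0.3803, 0.1973]
contact_force: [-0.3, -0.3, -1.9]
time: 27.17
t 27.17 tcp [ 0.4755 -0.3784  0.1981] tool-delta mm [ -3.1  -1.9 144.8] F [-0.6  1.2 -1.7] op 0.633 ff 28.1 yaw_y 84.8
```

```bash
python3 -m handwheel '[[[0.05,-0.004,-0.001,0.02,0],[0.05,-0.004,0,0.03,0],[0.05,0,0,0.03,0],[0.05,0,0,0.025,0],[0.05,0,0,0.015,0],[0.05,0,0,0.01,0],[0.05,0,0,0.005,0],[0.05,0,0,0,0]]]' 25 | egrep 'pos|contact'
python3 -m handwheel '[[[0.05,0,0,0.003,0],[0.05,0,0,0.002,0],[0.05,0,0,0,0]]]' 25 | egrep 'pos|contact'
```

```text
eef_pos: [0.4841, -0.38, 0.0648]
contact_force: [0.2, -0.2, -2.4]
eef_pos: [0.4849, -0.3818, 0.0618]
contact_force: [-0.7, -0.2, -2.3]
```

```bash
python3 -m handwheel '[[[0.05,0,0,0.003,0],[0.05,0,0,0.003,0],[0.05,0,0,0,0]]]' 25 | egrep 'pos|contact'
python3 -m handwheel '[[[0.05,0,0,0.0015,0],[0.05,0,0,0,0]]]' 25 | egrep 'pos|contact'
```

```text
eef_pos: [0.4842, -0.3813, 0.0543]
contact_force: [0.4, -0.4, -2.6]
eef_pos: [0.4846, -0.3816, 0.0535]
contact_force: [-0.5, -0.1, -1.6]
```

```bash
python3 -m handwheel '[[[0.05,0,0,0.0015,0],[0.05,0,0,0,0]]]' 25 | egrep 'pos|contact'
```

```text
eef_pos: [0.4847, -0.3817, 0.0535]
contact_force: [-3.2, 2.5, 5.5]
```

On the floor. I release, lift clear and check everything.

```bash
python3 -m handwheel '[[[0.05,0,0,-0.0005,0],[0.0854,0,0,0,0],[0.0854,0,0,0,0],[0.0854,0,0,0,0],[0.0854,0,0,-0.01,0],[0.0854,0,0,-0.03,0],[0.0854,0,0,-0.04,0],[0.0854,0,0,-0.04,0],[0.0854,0,0,-0.04,0],[0.0854,0.03,0.035,0,0],[0.0854,0.03,0.035,0,0]]]' 25 | egrep 'pos|contact'
python3 -m handwheel '[[[0.0854,-0.001,0.04,0,0],[0.0854,-0.001,0.04,0,0],[0.0854,-0.001,0.04,0,0],[0.0854,-0.001,0.04,0,0],[0.0854,0,0,0,0],[0.0854,0,0,0,0],[0.0854,0,0,0,0]]]' 25 | egrep 'time|pos|contact'
python3 - <<'E'
from h import *
s=viewer.read_camera('side'); t=viewer.read_camera('top')
cv2.imwrite('pics/final.png',np.hstack([cv2.resize(s[110:400,260:480],(400,527)),cv2.resize(t[90:300,120:460],(400,247))] if 0 else [cv2.resize(s[110:400,260:480],(440,580),interpolation=cv2.INTER_CUBIC),cv2.copyMakeBorder(cv2.resize(t[90:250,210:450],(360,240),interpolation=cv2.INTER_CUBIC),0,340,0,0,0)]))
E
```

```text
eef_pos: [0.438, -0.3158, 0.2179]
contact_force: [-1.0, 1.2, 0.3]
time: 30.17
eef_pos: [0.455, -0.1547, 0.213]
contact_force: [0.1, -1.0, -0.2]
```

View pics/final.png

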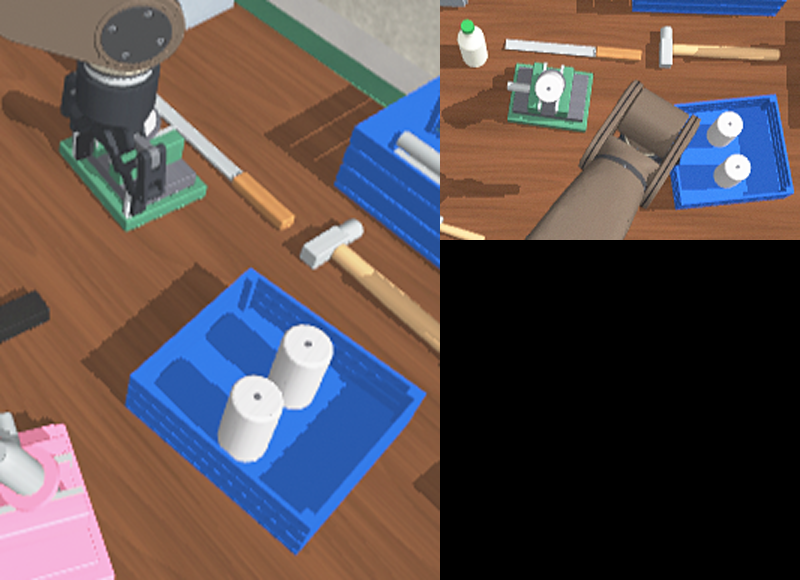

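The picture shows the two bad sleeves upright in the basket, side crop (305,365) and (250,420). The good one is on the pin, top crop (548,90), and the bench items are undisturbed.

```bash
python3 -c "
from plant import sign_off; print(sign_off())"
```

```text
the job is handed in; nothing more can be done
None
```

I left the good sleeve on the pin, home against the collar, with the two bad ones upright in the basket, and handed the job in at about 30 s; one of the bad ones was picked by elimination, not slid on the pin.

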